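# Close a press-fit watch case back with the ratchet-lever screw press

## Task

The watch case in the green screw press has its brass press-fit back still standing proud. Work the press's ratchet lever to and fro by its black grip until the plunger has pushed the back fully home, and leave the plunger down on it so the seal can settle. The ratchet may be set either way: if swinging the lever takes the plunger up instead of down, flip the red reversing pin across first. Leave the other things on the bench where they are.

Things in the scene. Friction and masses are not known exactly. Their poses are not given: they have to be found in the camera images.
- press: green-grey cast screw press fixed to the bench: base 146 x 78 mm, frame 174 mm high. Origin: on the bench under the vertical screw axis, z up. Column on its +x side (40 x 52 mm, centre 76 mm from the axis); open towards -x. A watch case 55 mm wide lies in a white nest on the axis under the plunger. The plunger moves only by the screw, the screw only by the ratchet lever on top.
- lever (a joint): angle (rad) of the ratchet lever about the screw axis, growing clockwise seen from above; 0 points along the press's -x; stops at -1.10 and +0.20; stays where left. The way the ratchet grips it turns the screw (about 5 N at the grip, 6 to 7 N while pushing the back in); the other way it clicks over (up to 3 N) and the screw stands still. After each reversal up to 0.4 rad is lost until the next tooth.
- grip_mid (a point): middle of the lever's black upright grip, 105 mm from the screw axis, 210 mm above the bench. The grip is 23 mm thick, reaches from 185 to 232 mm height and turns freely on its own vertical pin, so a pinch from above need not turn with the lever.
- reverser (a joint): angle (rad) of the brass two-nosed reversing pawl, on an upright pivot 46 mm out on the lever; it snaps over centre and rests near +0.23 or -0.23. Above 0: the lever grips the screw clockwise seen from above (plunger down) and is free anticlockwise. Below 0: it grips anticlockwise (plunger up) and is free clockwise.
- pin_mid (a point): middle of the red upright thumb pin (14 mm thick, 203 to 229 mm high) on the pawl's arm, above the screw axis, 10 mm off the lever's centre line: with the lever at 0, on the press's +y side when set to raise, -y side when set to lower (it turns with the lever). Push it 20 mm across (about 1 N) to flip; this does not turn the lever. Swing the lever a little its free way first: a loaded pawl will not flip.
- screw (a joint): angle (rad) of the captive screw and its toothed wheel (20 teeth), growing clockwise seen from above; stays where left. The plunger goes down 5 mm per radian. The back is home when this is 2.5 to 2.6, after two to four lever strokes; a solid stop follows at 2.75.
- case_back (a joint): how far (m) the brass back stands proud of its seat: 0 fully home, 0.003 to 0.005 at the start. It stays where the plunger pushes it; once home it does not give and soon the lever stands solid.
- back_top (a point): centre of the top of the brass case back (52 mm wide), on the screw axis, 47.5 mm above the bench when home.
- plunger_face (a point): centre of the lower face of the plunger's white pressing die (35 mm wide), on the screw axis; z up.
- oil: bystander, leave in place: small dropper bottle with pink oil and black cap, 20 mm wide, 67 mm high, standing; origin at the centre of its underside
- loupe: bystander, leave in place: black eye loupe, 37 mm wide, 31 mm high, standing; origin at the centre of its underside
- glass_dome: bystander, leave in place: clear glass dust cover with a knob, 60 mm wide, 50 mm high; origin at the centre of its underside
- tin_round: bystander, leave in place: round grey tin, 48 mm wide, 22 mm high; origin at the centre of its underside
- pot: bystander, leave in place: white screw jar with a black lid, 42 mm wide, 47 mm high; origin at the centre of its underside
- red_tweezers: bystander, leave in place: red tweezers lying flat, 125 mm long; origin at the centre of its underside
- driver: bystander, leave in place: slim steel screwdriver with a blue cap lying flat, 104 mm long; origin at the centre of its underside
- brass_hammer: bystander, leave in place: small hammer with brass head and wooden handle lying flat, 167 mm long; origin at the centre of its underside

How it is judged (in metres and radians):
At the end, for the whole second after the job is handed in: The case back is fully home (less than 1.2 mm proud), the plunger's face is down on it (gap under 1.5 mm), and the lever is released and still (value of joint case_back below 0.0012 m and z of plunger_face in the frame of back_top below 0.0015 m and velocity of joint lever between -0.1 and 0.1 rad/s); the robot touches nothing.
It fails at once if the back was pushed in by something other than the plunger (value of joint case_back below 0.0022 m and z of plunger_face in the frame of back_top above 0.004 m).
It fails at once if a bystander was pushed away (moved more than 30 mm) (distance of any of oil, loupe, glass_dome, tin_round, pot, red_tweezers, driver, brass_hammer from where it was at the start of the episode above 0.03 m).
It also fails if it takes over 72 s, if anything falls off the work surface, if the arm or the gripper's body presses on something with over 40 N, if the wrist force passes 120 N, or if a joint passes its speed limit or range.

## Robot

A 6-joint arm with a two-finger parallel gripper is mounted at the origin on a cart in front of the work surface, level with it; the furniture and walls round the work are solid. World frame = base frame: x ahead of the robot, y to its left, z up, the work surface at z = 0. Lengths are in m, angles in degrees, forces in N, time in s.
With the tool pointing down it reaches from about 0.35 to 0.775 m from the base axis. Payload 5.5 kg.
Tool frame: the origin (TCP) lies at the very end of the fingers, on their centre line; the grasp point (between the pads) lies 19 mm behind it (manip.grip_depth is the distance from the TCP to the grasp point, in m); z points along the fingers, y is the line along which they close (so a half turn about z gives the same grasp; the last joint's range is limited). The gripper opens to 85 mm and grips with 20 to 120 N. Pads are 22 mm wide; open, the fingers measure 114 mm over their backs; the gripper's body (76 mm by 85 mm) begins 54 mm behind the grasp point. The pads swing forward as they close: fully open they stand 13 mm farther back than shut.
Start: joints at [66.601, 17.945, 2.641, 74.691, 0, 82.002], TCP at [0.153, 0.554, 0.231] pointing down, gripper open.
Joint ranges: [-158.12, 158.12], [-49.38, 96.58], [-58.88, 72.47], [-126.05, 133.96], [-84.25, 85.87], [-180, 180]. Speed limits (degrees/s): [147.25, 147.25, 180, 180, 180, 180].

## Interface

Orientations are given as a 3x3 rotation matrix whose columns are the frame's x, y, z axes.
In Python, from station import manip, solver, imaging, job gives the robot as it stands. Calls block until the motion is done:
- manip.move_ptp(position, orientation): joint-space move of the TCP to a pose.
- manip.movel(position, attitude=None, max_speed=0.15): straight line of the TCP; attitude=None keeps the orientation; max_speed is the mean speed in m/s.
- manip.goto_joints(angles): joint-space move.
- manip.move_gripper(opening, strength=None): finger opening in m; strength is the grip in N (None keeps the last); returns when the fingers have stopped.
- manip.dwell(seconds).
- solver.inverse_kinematics(position, orientation): joint angles nearest the present ones, or None.
- manip.state(): the state.
- imaging.camera(name): name is "scene" or "top"; returns a dict with "color" (400x640x3 uint8, red, green, blue), "K" (3x3 intrinsics, pixels), "eye" and "orientation" of the camera in the world. Camera axes: x right, y down, z forward; pixel columns grow to the right and rows downward; lengths in m; the calibration is good to about 2 mm. A picture is of the moment at which its call begins. There is no depth.
A pose or a line that the arm cannot do raises manip.PlanningError and nothing moves.
- job.hand_in(): hands the job in; it is judged then, once.
The state is a dict: "clock": time; "qpos": joint angles; "qvel": joint speeds; "effort": joint torques, N m; "eef_pos": TCP position; "tool_rot": TCP orientation; "wrist_force": force on the tool from outside, world axes, zero at the start; "torque": the same for the moment, N m; "width": finger opening in m; "finger_force": force on a finger pad.
Only numpy, scipy, OpenCV 4.12 (cv2) and the standard library are available. Lean on these libraries where they do the work, as an engineer would, in place of code of your own. Each camera call takes 0.05 s, during which the arm holds its last target. There are 200 camera calls.

## Working session

There is one attempt and no reset: what is moved stays moved. The work goes in short steps, each a Python script; the robot and the scene stay as the last script left them, time stands still between calls to the robot, and variables do not carry over. Pictures are saved under pics/ and viewed, at most 10 in all, crops included, and the job is handed in when it is done.

```bash
mkdir -p pics; ls
python3 - <<'E'
from station import manip,solver,imaging,job
import cv2,numpy as np
for n in("scene","top"):
    c=imaging.camera(n); cv2.imwrite(f"pics/{n}0.png",c["color"][:,:,::-1]); np.savez(f"pics/{n}0.npz",**c)
    print(n,c["K"],c["eye"],c["orientation"])
print(manip.state())
E
```

```text
pics
scene [[473.67945703   0.         322.34078013]
 [  0.         473.67945703 194.35574616]
 [  0.           0.           1.        ]] [-0.45724433  1.17992686  1.14179353] [[-0.77800163 -0.35217733  0.52027357]
 [-0.62822483  0.42705051 -0.65035485]
 [ 0.00685714 -0.83282591 -0.55349253]]
top [[462.72911068   0.         324.37098995]
 [  0.         462.72911068 198.31835253]
 [  0.           0.           1.        ]] [ 3.49614094e-01 -1.35237255e-03  1.58823572e+00] [[ 0.01596453 -0.99396874  0.10849549]
 [-0.99964468 -0.01355012  0.0229545 ]
 [-0.02134593 -0.10882339 -0.99383189]]
{'clock': 0.1, 'qpos': array([ 6.66011824e+01,  1.79873952e+01,  2.58323366e+00,  7.46898901e+01,
       -8.03243114e-04,  8.20028792e+01]), 'qvel': array([-0.07548015, -0.12587638,  0.17363724,  0.05050332,  0.05148774,
        0.0257141 ]), 'effort': array([ 1.67211983e-03, -4.81723917e+01,  2.99245155e+01,  1.27315085e-02,
       -1.74431839e-04,  1.34783772e-05]), 'eef_pos': array([0.15252997, 0.55393123, 0.23048736]), 'tool_rot': array([[-9.64087474e-01,  2.65584139e-01, -6.39024784e-04],
       [ 2.65584821e-01,  9.64086312e-01, -1.51208423e-03],
       [ 2.14489459e-04, -1.62749675e-03, -9.99998653e-01]]), 'wrist_force': array([-0.537085  , -0.24928932,  0.08809438]), 'torque': array([-0.01428409, -0.00495122,  0.0008432 ]), 'finger_force': 0.0, 'width': 0.08548637282355483}
```

View pics/scene0.png

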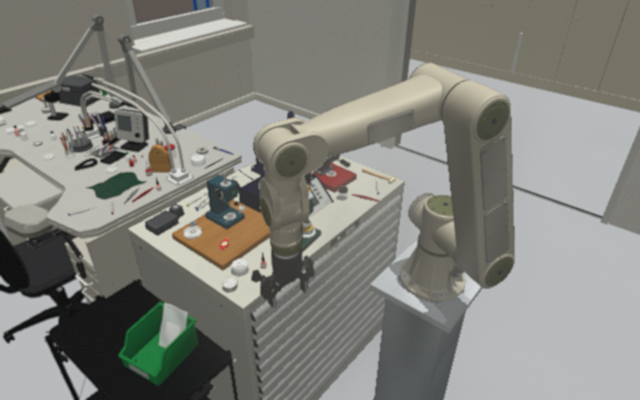

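View pics/top0.png

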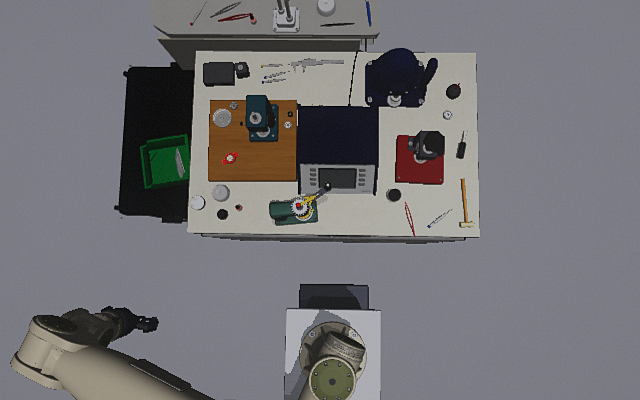

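The scene view shows the press hidden behind the wrist. In the top view the press is at about (295,208), with its column to the left, the lever grip near (327,186) and the red pin near (298,206). I'll zoom in there.

Run:
```python
import cv2
im=cv2.imread("pics/top0.png")[165:240,255:355]
cv2.imwrite("pics/c0.png",cv2.resize(im,None,fx=8,fy=8,interpolation=cv2.INTER_CUBIC))
```

```text
(no output)
```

View pics/c0.png

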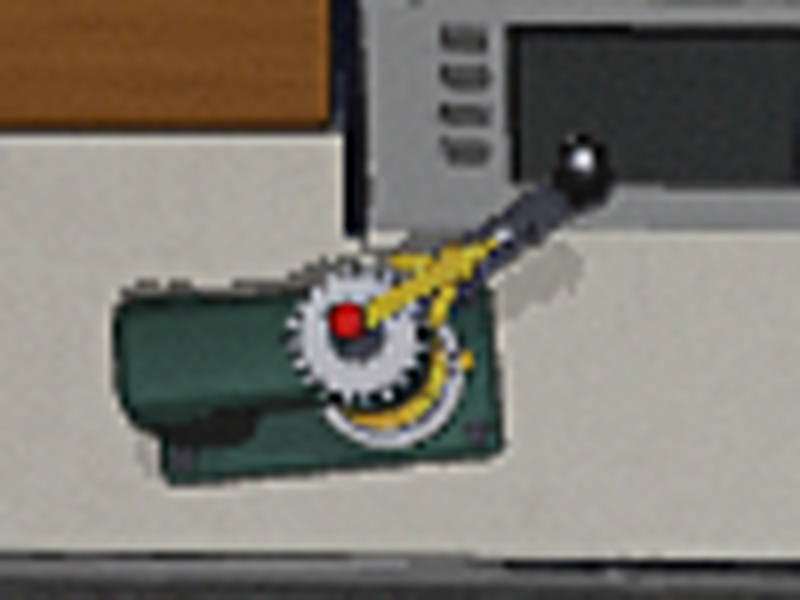

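The crop shows the red pin at (298.3,205.1), the wheel centre near (299.8,206.9) and the black grip at about (328,186.5). The press column is to the left. I'll compute the geometry and swing the arm out of the scene camera's view.

```bash
cat > h.py <<'E'
from station import manip,solver,imaging,job
import cv2,numpy as np
def ray(c,px,z):
    d=c["orientation"]@np.linalg.solve(c["K"],[px[0],px[1],1.]); e=c["eye"]
    return e+d*(z-e[2])/d[2]
def proj(c,P):
    q=c["K"]@(c["orientation"].T@(np.asarray(P)-c["eye"])); return q[:2]/q[2]
def blob(m,x0,y0,x1,y1):
    s=np.zeros(m.shape,np.uint8); s[y0:y1,x0:x1]=m[y0:y1,x0:x1]
    n,l,st,ce=cv2.connectedComponentsWithStats(s); i=1+np.argmax(st[1:,4]); return ce[i],st[i]
def redm(c):
    r,g,b=[c["color"][:,:,i].astype(int) for i in range(3)]; return (r>130)&(g<70)&(b<70)
E
python3 - <<'E'
from h import *
q=manip.state()["qpos"].copy(); q[0]=-45; manip.goto_joints(q)
c=imaging.camera("top"); s=imaging.camera("scene")
cv2.imwrite("pics/t1.png",c["color"][:,:,::-1])
cv2.imwrite("pics/s1.png",cv2.resize(s["color"][150:270,130:290,::-1],None,fx=5,fy=5,interpolation=cv2.INTER_CUBIC))
np.savez("pics/s1.npz",**s);np.savez("pics/t1.npz",**c)
p,st=blob(redm(c),285,195,310,215); print("pin",p,st,ray(c,p,.226))
print("wheel",ray(c,(299.75,206.9),.195)); print("grip",ray(c,(327.9,186.6),.225))
# base bottom edge
for px in((170,483),(500,452),(490,285)): print("base",ray(c,(255+px[0]/8,165+px[1]/8),.015))
print(manip.state()["clock"])
E
```

```text
pin [298.  204.5] [297 203   3   4  12] [0.47884911 0.10792499 0.226     ]
wheel [0.47456814 0.10494565 0.195     ]
grip [0.53361199 0.02020363 0.225     ]
base [0.42641141 0.19746531 0.015     ]
base [0.44168518 0.05710534 0.015     ]
base [0.51304784 0.06263897 0.015     ]
3.5167
```

View pics/s1.png

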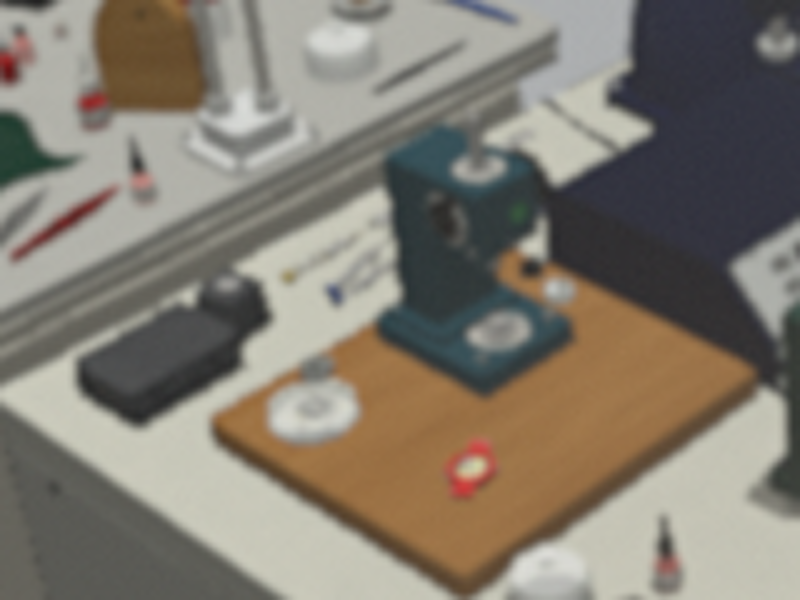

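That crop missed the press, which is farther right. Before acting I'll look at the correct area.

Run:
```python
from h import *
s=dict(np.load("pics/s1.npz"))
p=proj(s,[.474,.104,.1]); g=proj(s,[.534,.02,.21]); print(p,g)
x,y=int(p[0])-55,int(p[1])-50
cv2.imwrite("pics/s1b.png",cv2.resize(s["color"][y:y+90,x:x+120,::-1],None,fx=6,fy=6,interpolation=cv2.INTER_CUBIC)); print(x,y)
```

```text
[307.34933376 215.92839691] [309.37449938 176.20790516]
252 165
```

View pics/s1b.png

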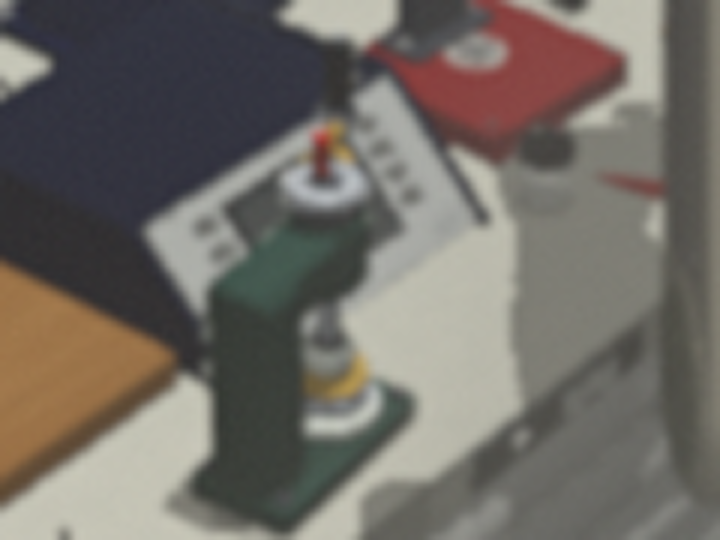

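The scene crop shows the black grip at (308.2,177.5), the red pin at (305.7,190) and the sloping instrument panel behind. Next I'll triangulate these, including the panel's upper-left corner.

```bash
cat >> h.py <<'E'
def tri(cs,pxs):
    P=[c["K"]@np.hstack([c["orientation"].T,-(c["orientation"].T@c["eye"])[:,None]]) for c in cs]
    X=cv2.triangulatePoints(P[0],P[1],np.float64(pxs[0]),np.float64(pxs[1])).ravel(); X=X[:3]/X[3]
    return X,[proj(c,X)-p for c,p in zip(cs,pxs)]
E
python3 - <<'E'
from h import *
s=dict(np.load("pics/s1.npz"));t=dict(np.load("pics/t1.npz"))
print("grip",tri([t,s],[(327.9,186.6),(308.2,176.5)]))
ps,st=blob(redm(s),295,180,315,200);print(ps,st)
print("pin",tri([t,s],[(298,204.5),ps]))
print("box",tri([t,s],[(300,164),(276.2,203.3)]))
R=np.array([[0,1,0],[1,0,0],[0,0,-1.]])
for a in np.arange(-1.1,.21,.26):
    th=np.radians(-83.8)-a; P=[.472+.105*np.cos(th),.103+.105*np.sin(th),.195]
    q=solver.inverse_kinematics(P,R); print(round(a,2),np.round(P,3),None if q is None else np.round(q,1))
E
```

```text
grip (array([0.53703311, 0.02128913, 0.20794345]), [array([-0.2653859, -0.3720495]), array([0.3445415 , 0.04362357])])
[305. 188.] [305 188   1   1   1]
pin (array([0.47930635, 0.10828897, 0.22347507]), [array([-0.05269267, -0.07379041]), array([0.07118896, 0.00938106])])
box (array([0.62402433, 0.11444153, 0.09670734]), [array([0.07495129, 0.10117591]), array([-0.10003786, -0.0178207 ])])
-1.1 [0.57  0.066 0.195] [-1.4 18.5 -1.7 69.8  0.  88.6]
-0.84 [0.557 0.042 0.195] [-3.9 16.9 -3.9 69.2  0.  86.1]
-0.58 [0.539 0.022 0.195] [-6.2 14.7 -6.8 68.4  0.  83.8]
-0.32 [0.516 0.007 0.195] [ -8.1  12.2 -10.2  67.6   0.   81.9]
-0.06 [ 0.49  -0.001  0.195] [ -9.5   9.4 -13.7  67.    0.   80.5]
0.2 [ 0.462 -0.002  0.195] [-10.2   6.4 -17.2  66.4   0.   79.8]
```

All consistent: grip at 208 mm height and 105 mm from the axis, pin at 223 mm. The pin lies on the lever's left side, which means set to lower, with the lever at about -0.5. The box is only 97 mm high. I'll grasp the grip and swing the lever back the free way.

```bash
cat >> h.py <<'E'
A=np.array([.473,.104]); TH0=np.radians(-83.8); RR=.105; Z=.193
ty=np.radians(32); Y=np.array([np.cos(ty),np.sin(ty),0]); Zd=np.array([0,0,-1.])
R=np.column_stack([np.cross(Y,Zd),Y,Zd])
def gp(a,z=Z,r=RR): th=TH0-a; return np.array([A[0]+r*np.cos(th),A[1]+r*np.sin(th),z])
def ang(p): return TH0-np.arctan2(p[1]-A[1],p[0]-A[0])
def swing(a0,a1,step,fmax=20,v=.15):
    n=max(1,int(np.ceil(abs(a1-a0)/step))); out=[]
    for a in np.linspace(a0,a1,n+1)[1:]:
        manip.movel(gp(a),max_speed=v); s=manip.state(); th=TH0-a
        er=np.array([np.cos(th),np.sin(th)]); et=np.array([np.sin(th),-np.cos(th)]) # et: clockwise
        f=s["wrist_force"][:2]; out.append((round(a,2),round(ang(s["eef_pos"]),2),round(f@et,1),round(f@er,1),round(s["wrist_force"][2],1)))
        if abs(f@et)>fmax: out.append("STOP"); break
    print(*out,"t",round(manip.state()["clock"],1)); return a
E
python3 - <<'E'
from h import *
g=np.array([.535,.0207]); a=ang(g); print("a",a,np.hypot(*(g-A)))
manip.move_gripper(.055,20)
manip.move_ptp([*g,.29],R); manip.movel([*g,Z],max_speed=.1)
manip.move_gripper(0,25); s=manip.state(); print(s["width"],s["finger_force"],s["wrist_force"],s["clock"])
a=swing(a,-1.02,.15)
c=imaging.camera("top");p,st=blob(redm(c),285,195,310,215);print("pin",p,st[4],ray(c,p,.226))
cv2.imwrite("pics/t2.png",cv2.resize(c["color"][165:240,255:355,::-1],None,fx=8,fy=8,interpolation=cv2.INTER_CUBIC))
E
```

```text
a -0.5316312353880172 0.10384069529813447
0.021433284862578224 24.510001743910834 [0.112194   0.04167764 4.97971906] 6.85
(np.float64(-0.65), np.float64(-0.66), np.float64(-1.0), np.float64(-1.9), np.float64(4.7)) (np.float64(-0.78), np.float64(-0.79), np.float64(-0.2), np.float64(-0.6), np.float64(5.0)) (np.float64(-0.9), np.float64(-0.91), np.float64(-0.0), np.float64(1.2), np.float64(5.6)) (np.float64(-1.02), np.float64(-1.02), np.float64(0.1), np.float64(3.0), np.float64(5.8)) t 7.8Traceback (most recent call last):
  File "<stdin>", line 7, in <module>
  File "h.py", line 10, in blob
    n,l,st,ce=cv2.connectedComponentsWithStats(s); i=1+np.argmax(st[1:,4]); return ce[i],st[i]
                                                       ~~~~~~~~~^^^^^^^^^^
    return _wrapfunc(a, 'argmax', axis=axis, out=out, **kwds)
    return bound(*args, **kwds)
ValueError: attempt to get argmax of an empty sequence
```

Run:
```python
from h import *
a=swing(-1.02,.12,.1,12)
s=imaging.camera("scene"); cv2.imwrite("pics/s2.png",cv2.resize(s["color"][165:255,252:372,::-1],None,fx=6,fy=6,interpolation=cv2.INTER_CUBIC))
print(manip.state()["width"],a)
```

```text
(np.float64(-0.92), np.float64(-0.92), np.float64(0.6), np.float64(2.9), np.float64(6.1)) (np.float64(-0.83), np.float64(-0.83), np.float64(-0.1), np.float64(2.2), np.float64(5.2)) (np.float64(-0.74), np.float64(-0.73), np.float64(-1.0), np.float64(2.0), np.float64(6.1)) (np.float64(-0.64), np.float64(-0.64), np.float64(-2.0), np.float64(-1.1), np.float64(6.8)) (np.float64(-0.54), np.float64(-0.54), np.float64(-1.8), np.float64(-1.4), np.float64(7.5)) (np.float64(-0.45), np.float64(-0.45), np.float64(-1.8), np.float64(-2.3), np.float64(8.9)) (np.float64(-0.35), np.float64(-0.35), np.float64(-1.6), np.float64(-4.8), np.float64(9.3)) (np.float64(-0.26), np.float64(-0.26), np.float64(-1.9), np.float64(-5.7), np.float64(8.7)) (np.float64(-0.16), np.float64(-0.16), np.float64(-1.5), np.float64(-8.2), np.float64(8.6)) (np.float64(-0.07), np.float64(-0.07), np.float64(-2.4), np.float64(-10.1), np.float64(8.2)) (np.float64(0.03), np.float64(0.03), np.float64(-2.0), np.float64(-9.9), np.float64(9.2)) (np.float64(0.12), np.float64(0.12), np.float64(-1.4), np.float64(-12.5), np.float64(7.4)) t 10.9
0.021359176618206792 0.12
```

View pics/s2.png

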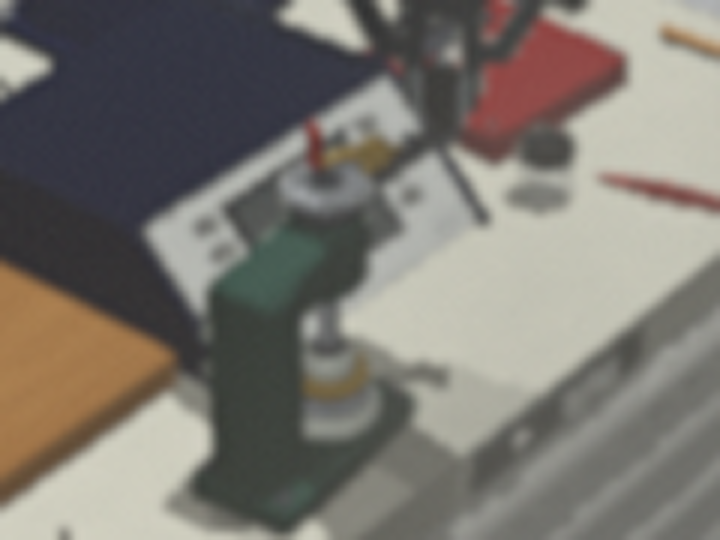

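The scene shows the plunger now down on the brass back, with the pin on the "lower" side (crop (316,145)). The ratchet is driving the right way. I'll continue the strokes with a small centre correction.

```bash
sed -i 's/^A=np.array.*; TH0/A=np.array([.473,.106]); TH0/' h.py
python3 - <<'E'
from h import *
a=swing(.12,-1.03,.3,20)
a=swing(a,.12,.08,9)
s=imaging.camera("scene"); cv2.imwrite("pics/s3.png",cv2.resize(s["color"][165:255,252:372,::-1],None,fx=6,fy=6,interpolation=cv2.INTER_CUBIC))
print(manip.state()["width"],a)
E
```

```text
(np.float64(-0.17), np.float64(-0.17), np.float64(-1.2), np.float64(-1.0), np.float64(8.9)) (np.float64(-0.45), np.float64(-0.46), np.float64(-0.3), np.float64(1.6), np.float64(7.2)) (np.float64(-0.74), np.float64(-0.75), np.float64(-0.9), np.float64(3.6), np.float64(5.4)) (np.float64(-1.03), np.float64(-1.04), np.float64(-0.9), np.float64(6.5), np.float64(3.7)) t 12.3
(np.float64(-0.95), np.float64(-0.95), np.float64(0.1), np.float64(6.7), np.float64(3.3)) (np.float64(-0.88), np.float64(-0.87), np.float64(0.7), np.float64(5.1), np.float64(4.7)) (np.float64(-0.8), np.float64(-0.8), np.float64(-0.1), np.float64(6.3), np.float64(4.7)) (np.float64(-0.72), np.float64(-0.72), np.float64(-0.3), np.float64(5.1), np.float64(4.5)) (np.float64(-0.65), np.float64(-0.65), np.float64(-2.3), np.float64(4.6), np.float64(4.7)) (np.float64(-0.57), np.float64(-0.57), np.float64(-2.2), np.float64(4.0), np.float64(4.0)) (np.float64(-0.49), np.float64(-0.49), np.float64(-1.4), np.float64(2.7), np.float64(6.1)) (np.float64(-0.42), np.float64(-0.42), np.float64(-2.7), np.float64(2.0), np.float64(6.6)) (np.float64(-0.34), np.float64(-0.34), np.float64(-1.7), np.float64(0.9), np.float64(7.5)) (np.float64(-0.26), np.float64(-0.26), np.float64(-1.0), np.float64(0.7), np.float64(7.0)) (np.float64(-0.19), np.float64(-0.19), np.float64(-2.3), np.float64(-0.7), np.float64(7.9)) (np.float64(-0.11), np.float64(-0.11), np.float64(-1.2), np.float64(-1.8), np.float64(8.0)) (np.float64(-0.03), np.float64(-0.03), np.float64(-2.4), np.float64(-2.2), np.float64(7.0)) (np.float64(0.04), np.float64(0.04), np.float64(-3.3), np.float64(-2.9), np.float64(8.0)) (np.float64(0.12), np.float64(0.12), np.float64(-3.4), np.float64(-4.1), np.float64(6.9)) t 16.1
0.021435601616220656 0.12
```

View pics/s3.png

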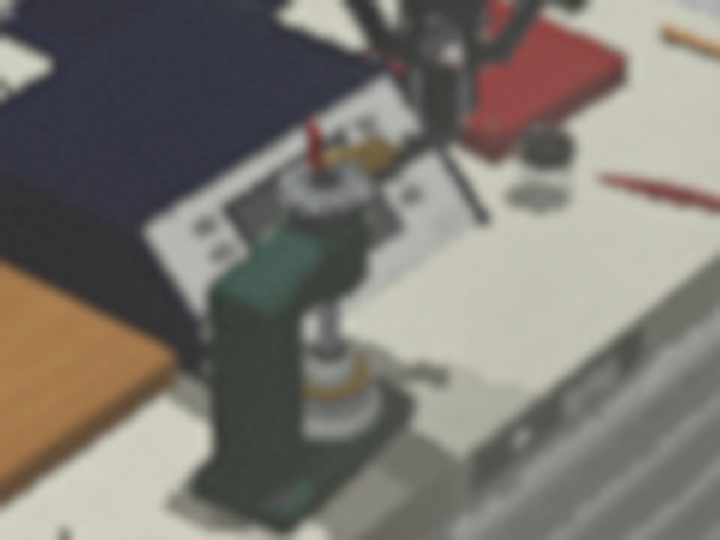

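The plunger has dropped further: its die top is at crop row 352, against 345 before. I'll stroke on until the lever resists firmly.

Run:
```python
from h import *
a=swing(.12,-1.03,.3,20)
a=swing(a,.12,.06,9)
print(manip.state()["width"],a)
```

```text
(np.float64(-0.17), np.float64(-0.17), np.float64(-0.6), np.float64(0.1), np.float64(10.3)) (np.float64(-0.45), np.float64(-0.46), np.float64(-0.0), np.float64(3.3), np.float64(8.5)) (np.float64(-0.74), np.float64(-0.75), np.float64(-0.6), np.float64(6.3), np.float64(5.8)) (np.float64(-1.03), np.float64(-1.04), np.float64(0.4), np.float64(8.2), np.float64(4.2)) t 17.6
(np.float64(-0.97), np.float64(-0.97), np.float64(0.5), np.float64(7.5), np.float64(5.0)) (np.float64(-0.92), np.float64(-0.91), np.float64(0.4), np.float64(6.4), np.float64(5.4)) (np.float64(-0.86), np.float64(-0.86), np.float64(0.5), np.float64(6.3), np.float64(5.0)) (np.float64(-0.8), np.float64(-0.8), np.float64(-2.4), np.float64(6.0), np.float64(4.8)) (np.float64(-0.74), np.float64(-0.75), np.float64(-2.4), np.float64(5.0), np.float64(4.8)) (np.float64(-0.68), np.float64(-0.69), np.float64(-1.9), np.float64(4.9), np.float64(5.2)) (np.float64(-0.63), np.float64(-0.63), np.float64(-2.9), np.float64(4.6), np.float64(4.8)) (np.float64(-0.57), np.float64(-0.58), np.float64(-3.5), np.float64(4.0), np.float64(5.2)) (np.fl
[... 414 characters left out ...]
p.float64(0.6), np.float64(6.8)) (np.float64(-0.23), np.float64(-0.23), np.float64(-2.6), np.float64(0.7), np.float64(6.5)) (np.float64(-0.17), np.float64(-0.17), np.float64(-3.7), np.float64(-1.9), np.float64(6.9)) (np.float64(-0.11), np.float64(-0.11), np.float64(-3.6), np.float64(-2.0), np.float64(6.7)) (np.float64(-0.05), np.float64(-0.05), np.float64(-3.0), np.float64(-2.4), np.float64(6.9)) (np.float64(0.0), np.float64(0.0), np.float64(-3.0), np.float64(-3.3), np.float64(6.5)) (np.float64(0.06), np.float64(0.06), np.float64(-4.4), np.float64(-4.5), np.float64(7.0)) (np.float64(0.12), np.float64(0.11), np.float64(-5.7), np.float64(-4.9), np.float64(4.8)) t 22.6
0.021540697350142194 0.12
```

Run:
```python
from h import *
a=swing(.12,-1.03,.3,20)
a=swing(a,.12,.05,14)
s=imaging.camera("scene"); cv2.imwrite("pics/s4.png",cv2.resize(s["color"][165:255,252:372,::-1],None,fx=6,fy=6,interpolation=cv2.INTER_CUBIC))
print(manip.state()["width"],a)
```

```text
(np.float64(-0.17), np.float64(-0.17), np.float64(0.1), np.float64(-0.1), np.float64(10.1)) (np.float64(-0.45), np.float64(-0.46), np.float64(-0.5), np.float64(2.0), np.float64(9.2)) (np.float64(-0.74), np.float64(-0.75), np.float64(0.2), np.float64(5.8), np.float64(6.7)) (np.float64(-1.03), np.float64(-1.04), np.float64(0.0), np.float64(8.7), np.float64(4.1)) t 23.9
(np.float64(-0.98), np.float64(-0.98), np.float64(0.2), np.float64(8.2), np.float64(4.3)) (np.float64(-0.93), np.float64(-0.93), np.float64(-1.1), np.float64(7.7), np.float64(5.2)) (np.float64(-0.88), np.float64(-0.89), np.float64(-3.8), np.float64(7.2), np.float64(3.9)) (np.float64(-0.83), np.float64(-0.84), np.float64(-6.9), np.float64(6.5), np.float64(3.4)) (np.float64(-0.78), np.float64(-0.8), np.float64(-9.7), np.float64(6.2), np.float64(2.0)) (np.float64(-0.73), np.float64(-0.76), np.float64(-13.7), np.float64(5.2), np.float64(0.4)) (np.float64(-0.68), np.float64(-0.73), np.float64(-16.8), np.float64(4.5), np.float64(-1.2)) STOP t 25.7
0.021694121424544566 -0.68
```

View pics/s4.png

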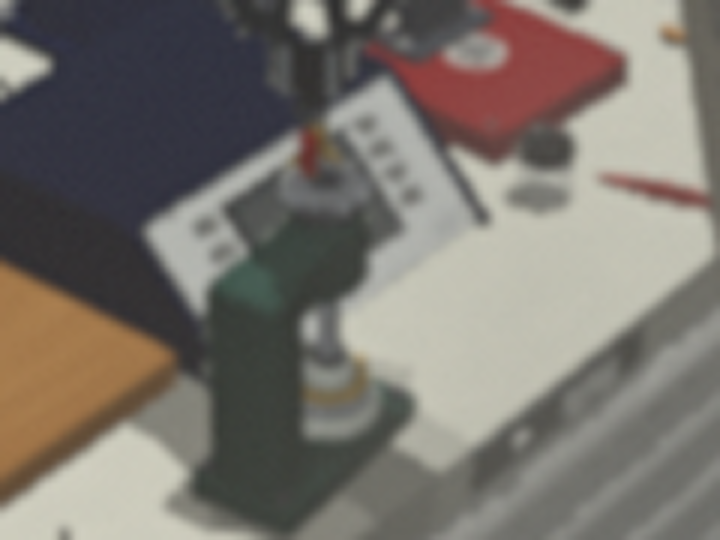

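The lever now stands solid, with force rising steadily past 16 N. The brass shows only as a thin rim under the die (crop (335,390)), so the back is home. I'll relax, release and retreat.

Run:
```python
from h import *
swing(-.73,-.78,.1)
manip.move_gripper(.05); p=manip.state()["eef_pos"].copy(); p[2]=.30
manip.movel(p,max_speed=.1); q=manip.state()["qpos"].copy(); q[0]-=40; manip.goto_joints(q); manip.dwell(.5)
s=manip.state(); print(s["wrist_force"],s["clock"])
s=imaging.camera("scene"); cv2.imwrite("pics/s5.png",cv2.resize(s["color"][165:255,252:372,::-1],None,fx=6,fy=6,interpolation=cv2.INTER_CUBIC))
```

```text
(np.float64(-0.78), np.float64(-0.81), np.float64(-10.2), np.float64(6.1), np.float64(2.2)) t 26.0
[0.0757688  0.34262937 0.51467788] 29.5167
```

View pics/s5.png

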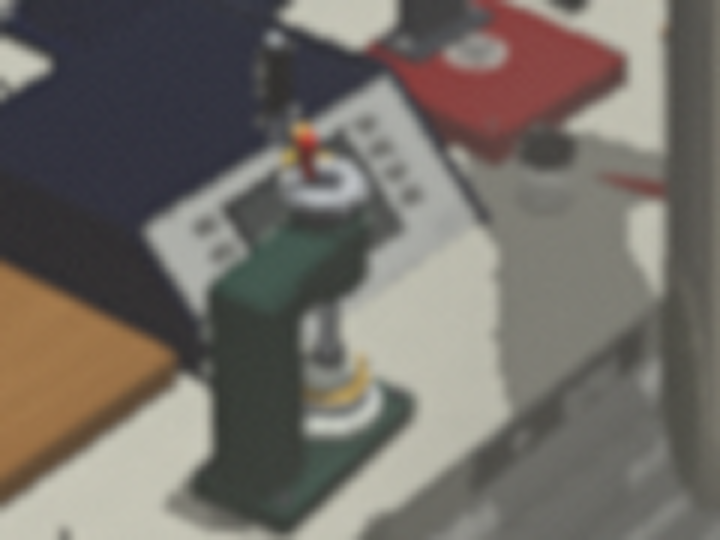

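The gripper is clear, the lever is at rest, the pin is still on the "lower" side, and the plunger sits on the thin brass rim (crop (335,385)).

```bash
python3 -c "
from station import job
print(job.hand_in())"
```

```text
the job is handed in; nothing more can be done
None
```

I pressed the case back home and handed the job in at about 30 s on the robot clock, with the plunger down on it and the lever released. The ratchet was already set to lower, so I didn't flip the pin; I judged "home" by the lever going solid past 16 N on the fourth stroke plus the camera view, and the hand-in returned no verdict.

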